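# Set the timing pulley of a sewing-machine drive unit to its mark

### The job

The sewing-machine drive unit needs its belt fitted: swing the clear guard fully aside off the timing pulley, then turn the large pulley by its rim until the engraved mark on the rim stands at the tip of the fixed pointer. Leave the guard swung aside and the pulley at rest on the mark, and do not disturb the thread spool, the jar or the rotary cutter.

Things in the scene. Friction and masses are not known exactly. Their poses are not given: they have to be found in the camera images.
- unit: Fixed drive unit, white plate 225 x 270 mm on a dark stand, low edge roughly to the robot. Origin at table level, 125 mm straight below the point where the big pulley's axis meets the plate. Own axes: x level from low edge to high edge, y level to the left, z up. The plate slopes 30 deg: up-slope u = (0.866, 0, 0.5), outward normal n = (-0.5, 0, 0.866). 'High' below means along n from the plate
- pulley_centre (a point): On the big pulley's axis (along n), level with its rim's top face, 44 mm high. Aluminium dish: rim outer radius 65, inner 52 mm (pinch across this 13 mm wall), standing 29 mm proud of the web inside, which is 15 mm high; hub radius 14 mm, 28 mm high. A small fixed motor pulley (radius 21 mm, 25 mm high) is 60 mm up-slope and 112 mm to the right (-y) of this axis
- mark (a point): The engraved mark: a dark line 6 mm wide across the rim's top face, down its outer side and across the web towards the hub. This point is on the rim's outer side, radius 65 mm, 40 mm above the plate; it turns with the pulley
- pointer_tip (a point): Tip of the fixed, dark steel, cone-shaped pointer; it is straight up-slope of the pulley's axis, 72 mm from it, 40 mm above the plate, and points at the axis. With the mark at the pointer the two points are 7 mm apart. The pointer's post, radius 7 mm and 46 mm high, stands 103 mm from the axis
- pulley (a joint): Pulley angle in rad; 0 or 6.283 (a full turn) with the mark at the pointer; grows anticlockwise as seen facing the plate (from u towards the unit's +y). It may be turned either way and by less than a full turn; friction about 1.5 N at the rim; it stays where it is left
- guard (a joint): Guard angle in rad: 0 closed over the pulley, stop at 1.75 fully aside; grows as it opens, clockwise as seen facing the plate. It swings in its own plane, parallel to the plate, to the left and low of the pulley; friction about 1 to 2 N at the knob; it stays where it is left
- guard_pivot (a point): On the guard's pivot axis (along n), 60 mm up-slope and 105 mm to the left (+y) of the pulley's axis, 55 mm high. The guard is a clear disc of radius 70 mm, 52 to 57 mm high, its centre 121 mm from the pivot and over the pulley when closed, with a 22 mm wide steel bar from the pivot across it, top 59 mm high
- guard_knob (a point): Centre of the guard's black round upright knob (axis along n): radius 9 mm, from 59 to 100 mm high, this point 81 mm high; 165 mm from the pivot axis
- spool: Bystander: loose wooden thread spool, 52 mm across, 70 mm high, upright; origin at the centre of its underside
- jar: Bystander: loose glass jar with steel lid, 64 mm across, 85 mm high; origin at the centre of its underside
- cutter: Bystander: loose rotary cutter lying flat, about 160 mm long along its x, 26 mm high, handle centred near its origin at its underside, blade at +x

How it is judged:
By the outcome, as a careful person would: the job done as asked, in the order asked, and still so for the second after the job is handed in, with the robot touching nothing.
It also fails if it takes over 72 s, if anything falls off the work surface, if the arm or the gripper's body presses on something with over 40 N, if the wrist force passes 120 N, or if a joint passes its speed limit or range.

### The arm

A 6-joint arm with a two-finger parallel gripper is mounted at the origin on the work surface. World frame = base frame: x ahead of the robot, y to its left, z up, the work surface at z = 0. Lengths are in m, angles in rad, forces in N, time in s.
With the tool pointing down it reaches from about 0.325 to 0.925 m from the base axis. Payload 3.1 kg.
Tool frame: the origin (TCP) lies midway between the tips of the shut fingers; the grasp point (between the pads) lies 19 mm behind it (ctrl.grip_point_offset is the distance from the TCP to the grasp point, in m); z points along the fingers, y is the direction in which the jaws open and shut (so a half turn about z gives the same grasp; the last joint's range is limited). The gripper opens to 85 mm and grips with 20 to 120 N. Pads are 22 mm wide; open, the fingers measure 114 mm over their backs; the gripper's body (76 mm by 85 mm) begins 54 mm behind the grasp point. The pads swing forward as they close: fully open they stand 13 mm farther back than shut.
Start: joints at [-1.215, 0.217, 1.613, -0, 1.311, -0.112], TCP at [0.282, -0.558, 0.231] pointing down, gripper open.
Joint ranges: [-2.75, 2.75], [-0.78, 2.1], [0.31, 2.55], [-1.13, 4.27], [0.13, 2.63], [-2.58, 2.58]. Speed limits (rad/s): [2.79, 2.79, 3.14, 3.14, 3.14, 3.14].

### API

Orientations are given as a unit quaternion [w, x, y, z].
In Python, from plant import ctrl gives the robot as it stands. Calls block until the motion is done:
- ctrl.movep(position, orientation): joint-space move of the TCP to a pose.
- ctrl.line_to(position, rot=None, vel=0.15): straight line of the TCP; rot=None keeps the orientation; vel is the mean speed in m/s.
- ctrl.goto_joints(angles): joint-space move.
- ctrl.gripper_open() and ctrl.close_gripper(grip_force=None): open the fingers fully, or close them until they stop; grip_force is the grip in N (None keeps the last).
- ctrl.hold(seconds).
- ctrl.inverse_kinematics(position, orientation): joint angles nearest the present ones, or None.
- ctrl.camera(name): name is "side" or "top" or "wrist"; returns (picture, depth): 420x560x3 uint8, red, green, blue; 420x560 float32, m along the optical axis (not along the pixel's ray), 0 where there is no reading.
- ctrl.camera_model(name): a dict with "camera_matrix" (3x3 intrinsics, pixels), "pose" (4x4, takes a point from camera to world coordinates). Camera axes: x right, y down, z forward; pixel columns grow to the right and rows downward; lengths in m; the calibration is good to about 2 mm. A picture is of the moment at which its call begins: read the wrist's pose just before it. camera_model takes no time and is no camera call; for the wrist camera it gives the pose at the moment of the call.
A pose or a line that the arm cannot do raises ctrl.MotionError and nothing moves.
- ctrl.job_done(): hands the job in, once; it reports no verdict.
Readings, each from a call of its own:
- ctrl.get_t(): time.
- ctrl.get_qpos(): joint angles.
- ctrl.get_qd(): joint speeds.
- ctrl.get_tau(): joint torques, N m.
- ctrl.get_position(): TCP position.
- ctrl.get_tcp_rot(): TCP orientation.
- ctrl.get_ft_force(): force on the tool from outside, world axes, zero at the start.
- ctrl.get_moment(): the same for the moment, N m.
- ctrl.get_width(): opening from 0.0 (shut) to 1.0 (fully open).
Only numpy, scipy, OpenCV 4.12 (cv2) and the standard library are available. Lean on these libraries where they do the work, as an engineer would, in place of code of your own. Each camera call takes 0.05 s, during which the arm holds its last target. There are 200 camera calls.

## Working session

There is one attempt and no reset: what is moved stays moved. The work goes in short steps, each a Python script; the robot and the scene stay as the last script left them, time stands still between calls to the robot, and variables do not carry over. Pictures are saved under pics/ and viewed, about 8 in all and at most 12, crops included, and the job is handed in when it is done.

```bash
ls; mkdir -p pics
python3 - <<'E'
from plant import ctrl
import cv2,numpy as np
for n in("side","top"):
    p,d=ctrl.camera(n); cv2.imwrite(f"pics/{n}0.png",p[:,:,::-1]); np.savez(f"pics/{n}0.npz",p=p,d=d)
    m=ctrl.camera_model(n); print(n,np.round(m["camera_matrix"],1).tolist(),np.round(m["pose"],4).tolist())
print(ctrl.get_t(),ctrl.get_tcp_rot(),ctrl.grip_point_offset)
E
```

```text
pics
side [[535.8, 0.0, 278.4], [0.0, 535.8, 209.2], [0.0, 0.0, 1.0]] [[0.9372, -0.265, 0.2268, 0.4073], [-0.3486, -0.7303, 0.5875, -0.6243], [0.01, -0.6297, -0.7768, 0.8494], [0.0, 0.0, 0.0, 1.0]]
top [[406.3, 0.0, 278.8], [0.0, 406.3, 204.4], [0.0, 0.0, 1.0]] [[-0.0256, -0.9891, 0.1452, 0.5266], [-0.9993, 0.029, 0.0216, -0.0673], [-0.0256, -0.1446, -0.9892, 0.9749], [0.0, 0.0, 0.0, 1.0]]
0.1 [-1.10009181e-03  9.72771106e-01  2.31765286e-01 -1.32905366e-04] 0.0187
```

View pics/top0.png

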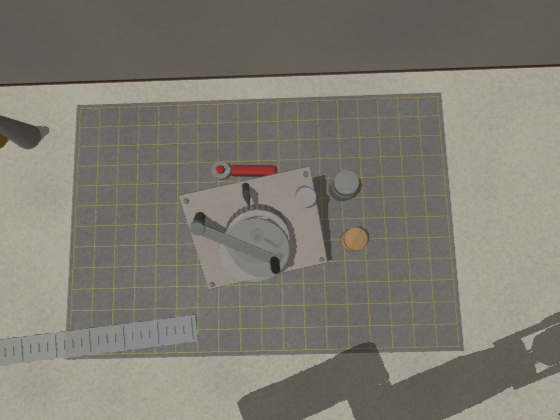

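View pics/side0.png

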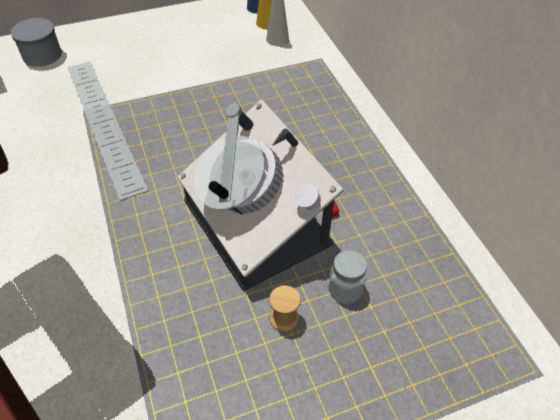

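The top view shows the plate with corners near (181,197), (311,168), (327,262) and (209,288). The guard bar runs from the pivot at (199,222) to the knob at (275,265), the pointer is at (246,190) and the motor pulley at (306,197). The spool (355,238) and the jar (345,184) stand to the right of the unit, and the cutter is behind it. Next I'll fit the plate plane and rectify the view.

```bash
cat > h.py <<'E'
import numpy as np,cv2
def cloud(d,K,T):
    v,u=np.mgrid[:d.shape[0],:d.shape[1]]
    P=np.stack([(u-K[0,2])/K[0,0]*d,(v-K[1,2])/K[1,1]*d,d],-1)
    return P@T[:3,:3].T+T[:3,3]
def ray(px,K,T):
    r=T[:3,:3]@np.array([(px[0]-K[0,2])/K[0,0],(px[1]-K[1,2])/K[1,1],1.]); return T[:3,3],r
def project(P,K,T):
    c=(np.asarray(P)-T[:3,3])@T[:3,:3]; return c[...,:2]/c[...,2:]*[K[0,0],K[1,1]]+[K[0,2],K[1,2]]
E
python3 - <<'E'
from plant import ctrl
from h import *
quad={"top":[(181,197),(311,168),(327,262),(209,288)],"side":[(260,103),(342,188),(245,270),(181,178)]}
for n in quad:
    z=np.load(f"pics/{n}0.npz");m=ctrl.camera_model(n);K,T=m["camera_matrix"],m["pose"]
    P=cloud(z["d"],K,T);hsv=cv2.cvtColor(z["p"],cv2.COLOR_RGB2HSV)
    M=np.zeros(z["d"].shape,np.uint8);cv2.fillConvexPoly(M,np.array(quad[n]),1)
    A=P[(M>0)&(z["d"]>0)]
    # plane with 30 deg slope: RANSAC
    rng=np.random.default_rng(0);best=0
    for _ in range(800):
        a=A[rng.choice(len(A),3,False)];k=np.cross(a[1]-a[0],a[2]-a[0]);L=np.linalg.norm(k)
        if L<1e-4: continue
        k/=L;k*=np.sign(k[2])
        if abs(k[2]-.866)>.04: continue
        I=abs((A-a[0])@k)<.003
        if I.sum()>best: best=I.sum();B=A[I]
    c=B.mean(0);k=np.linalg.svd(B-c)[2][2];k*=np.sign(k[2])
    yaw=np.arctan2(-k[1],-k[0]);print(n,len(A),best,"n",k,"yaw",yaw,"c",c)
    # corners on plane
    H=(abs((P-c)@k)<.004)&(cv2.dilate(M,np.ones((9,9)))>0)&(z["d"]>0)
    u=np.array([np.cos(yaw)*.866,np.sin(yaw)*.866,.5]);y=np.array([-np.sin(yaw),np.cos(yaw),0])
    Q=P[H]-c
    print("u range",np.percentile(Q@u,[0.5,99.5]),"y",np.percentile(Q@y,[.5,99.5]))
    r=cv2.minAreaRect(np.stack([Q@u,Q@y],1).astype(np.float32)*1000);print(r)
    for px in quad[n]:
        o,r=ray(px,K,T);X=o+r*((c-o)@k)/(r@k);print(px,np.round(X,4),np.round([(X-c)@u,(X-c)@y],4))
E
```

```text
top 12252 6614 n [-0.491294   -0.09826482  0.86543297] yaw 0.19740734216278702 c [ 0.61433974 -0.00720542  0.13447077]
u range [-0.12877438  0.09416979] y [-0.1231235   0.14415234]
((-17.889549255371094, 10.78955078125), (270.17828369140625, 225.89959716796875), 89.82196044921875)
(181, 197) [0.6639 0.1448 0.1799] [0.0906 0.1394]
(311, 168) [ 0.7151 -0.1163  0.1793] [ 0.0894 -0.1267]
(327, 262) [ 0.5283 -0.1503  0.0694] [-0.1299 -0.1235]
(209, 288) [0.4785 0.1103 0.0707] [-0.1273  0.1418]
side 13636 7092 n [-0.4908931  -0.09702434  0.86580035] yaw 0.1951335951935095 c [ 0.61264726 -0.04315695  0.13081524]
u range [-0.12067713  0.10243654] y [-0.09115528  0.17631339]
((-9.374908447265625, 43.663246154785156), (272.5570068359375, 225.078857421875), 89.92134857177734)
(260, 103) [0.6613 0.1406 0.179 ] [0.0962 0.1708]
(342, 188) [ 0.7171 -0.1132  0.1822] [ 0.1026 -0.089 ]
(245, 270) [ 0.5335 -0.1439  0.0747] [-0.1122 -0.0835]
(181, 178) [0.4825 0.1011 0.0732] [-0.1152  0.1668]
```

```bash
cat >> h.py <<'E'
yaw=.196
u=np.array([np.cos(yaw)*.866,np.sin(yaw)*.866,.5]);y=np.array([-np.sin(yaw),np.cos(yaw),0]);n=np.cross(u,y)
E
python3 - <<'E'
from plant import ctrl
from h import *
c=np.array([0.6135,-0.0252,0.1330]); # ~mid of both
c0=c+u*((.125-c[2])/.5)  # plate point with z=.125 ; y-offset guessed
out=[]
for nm in("top","side"):
    z=np.load(f"pics/{nm}0.npz");m=ctrl.camera_model(nm);K,T=m["camera_matrix"],m["pose"]
    P=cloud(z["d"],K,T)-c0;a,b,h=P@u,P@y,P@n
    g=(z["d"]>0)
    pl=g&(abs(a)<.14)&(abs(b)<.16)&(abs(h)<.006);print(nm,"plate h",np.median(h[pl])*1e3)
    h=h-np.median(h[pl])
    M=g&(abs(h-.025)<.003)&(a>.02)&(a<.11)&(b<-.05)&(b>-.17)
    q=np.stack([a[M],b[M]],1).astype(np.float32)*1000
    print("motor",len(q),cv2.minEnclosingCircle(q),np.median(q,0))
    for lo,hi,name in((.09,.11,"knobtop"),(.041,.048,"rim"),(.050,.061,"guard")):
        M=g&(h>lo)&(h<hi)&(abs(a)<.14)&(abs(b)<.16);q=np.stack([a[M],b[M]],1).astype(np.float32)*1000
        if len(q)>3: print(name,len(q),cv2.minEnclosingCircle(q),np.median(q,0))
    # rectified at h=44: columns: right = -y, up=+u
    s=400/.28;j,i=np.meshgrid(np.arange(400),np.arange(400))
    X=c0+((200-i)/s)[...,None]*u+((200-j)/s)[...,None]*y+.044*n
    uv=project(X,K,T).astype(np.float32)
    out.append(cv2.remap(z["p"],uv,None,cv2.INTER_CUBIC))
cv2.imwrite("pics/rect.png",np.hstack(out)[:,:,::-1])
E
```

```text
top plate h -0.8858250472954475
motor 326 ((62.314537048339844, -84.38973236083984), 21.156709671020508) [ 62.98231  -84.252396]
knobtop 77 ((-41.609100341796875, 5.041059494018555), 9.615668296813965) [-38.129173   4.358446]
rim 532 ((27.344139099121094, 46.38909149169922), 91.93558502197266) [54.323647 14.127319]
guard 3614 ((10.202766418457031, 61.12678146362305), 101.76534271240234) [-4.0703554 44.867455 ]
side plate h 0.15583299443616822
motor 434 ((61.715885162353516, -85.23856353759766), 22.0543270111084) [ 62.003143 -86.48242 ]
knobtop 103 ((-41.539371490478516, 2.2808597087860107), 8.985084533691406) [-40.923626     0.95791477]
rim 678 ((20.000879287719727, 48.495853424072266), 94.32896423339844) [ 47.6416   -10.550827]
guard 4052 ((7.275341033935547, 61.83195114135742), 102.75052642822266) [-6.0517383 39.25003  ]
```

View pics/rect.png

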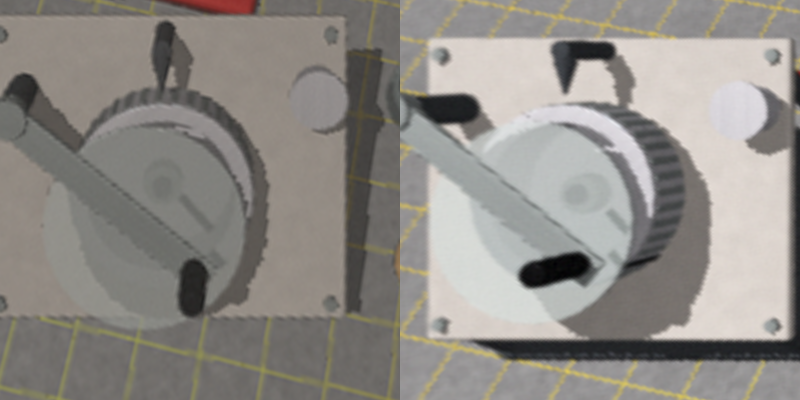

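The rectified views show the mark as a dark line on the web at about 45° down-right of the hub, at (197,212) in the left view. That puts the pulley angle near 3.9 rad. The knob position means the guard is already about 0.16 rad open. Next I'll plan the guard motion.

```bash
cat >> h.py <<'E'
from scipy.spatial.transform import Rotation as R
c=np.array([0.6135,-0.0252,0.1330]); c0=c+u*((.125-c[2])/.5)
AX=c0+.0015*u+.0273*y          # pulley axis on the plate
def pt(a,b,h): return AX+a*u+b*y+h*n
def quat(az):  # tool z=-n, tool y (jaw axis) at azimuth az (from u towards y)
    yy=np.cos(az)*u+np.sin(az)*y; zz=-n; q=R.from_matrix(np.stack([np.cross(yy,zz),yy,zz],1)).as_quat()
    return q[[3,0,1,2]]
def knob(g,h): # guard angle g
    t=np.arctan2(-105,-60)-g; return pt(.060+.165*np.cos(t),.105+.165*np.sin(t),h),t
E
python3 - <<'E'
from plant import ctrl
from h import *
print("AX",AX,"unit yaw",yaw)
w=ctrl.camera_model("wrist");p=ctrl.get_position();q=ctrl.get_tcp_rot();Rt=R.from_quat(np.r_[q[1:],q[0]]).as_matrix()
print(np.round(Rt.T@(w["pose"][:3,3]-p),4),np.round(Rt.T@w["pose"][:3,:3],3).tolist(),np.round(w["camera_matrix"],0).tolist())
print("knob angle from meas", [np.round(knob(g,.1)[0],3) for g in(.16,1.75)])
for off in(np.pi/2,-np.pi/2):
  for g in np.linspace(.16,1.78,6):
    P,t=knob(g,.065);s=ctrl.inverse_kinematics(P,quat(t+off));print("guard",round(off,1),round(g,2),None if s is None else np.round(s,2))
for off in(0,np.pi):
  for az in range(30,331,30):
    a=np.radians(az);s=ctrl.inverse_kinematics(pt(.0585*np.cos(a),.0585*np.sin(a),.022),quat(a+off));print("rim",off>0,az,None if s is None else np.round(s,2))
E
```

```text
AX [ 0.59586682 -0.00086815  0.12575   ] unit yaw 0.196
[ 0.0693  0.0003 -0.1412] [[-0.0, -0.962, -0.272], [1.0, -0.0, 0.001], [-0.001, -0.272, 0.962]] [[289.0, 0.0, 275.0], [0.0, 289.0, 213.0], [0.0, 0.0, 1.0]]
knob angle from meas [array([ 0.514, -0.041,  0.191]), array([0.449, 0.185, 0.179])]
guard 1.6 0.16 [-0.36 -0.18  2.24  0.44  0.67 -0.16]
guard 1.6 0.48 [-0.3  -0.26  2.34  0.42  0.63  0.22]
guard 1.6 0.81 [-0.19 -0.32  2.41  0.35  0.59  0.7 ]
guard 1.6 1.13 [-0.03 -0.35  2.43  0.21  0.55  1.27]
guard 1.6 1.46 [ 0.14 -0.31  2.39  0.05  0.54  1.88]
guard 1.6 1.78 [ 0.28 -0.24  2.31 -0.08  0.55  2.43]
guard -1.6 0.16 None
guard -1.6 0.48 None
guard -1.6 0.81 [-0.19 -0.32  2.41  0.35  0.59 -2.44]
guard -1.6 1.13 [-0.03 -0.35  2.43  0.21  0.55 -1.87]
guard -1.6 1.46 [ 0.14 -0.31  2.39  0.05  0.54 -1.26]
guard -1.6 1.78 [ 0.28 -0.24  2.31 -0.08  0.55 -0.71]
rim False 30 [-0.14  0.01  2.05  0.29  0.61 -1.06]
rim False 60 [-0.11 -0.02  2.1   0.28  0.58 -1.55]
rim False 90 [-0.11 -0.06  2.17  0.29  0.55 -2.09]
rim False 120 None
rim False 150 None
rim False 180 [-0.29 -0.09  2.27  0.47  0.54  2.3 ]
rim False 210 [-0.35 -0.06  2.23  0.5   0.57  1.71]
rim False 240 [-0.37 -0.02  2.17  0.49  0.6   1.17]
rim False 270 [-0.35  0.01  2.1   0.46  0.62  0.7 ]
rim False 300 [-0.31  0.03  2.05  0.42  0.64  0.25]
rim False 330 [-0.25  0.04  2.02  0.37  0.64 -0.18]
rim True 30 [-0.14  0.01  2.05  0.29  0.61  2.08]
rim True 60 [-0.11 -0.02  2.1   0.28  0.58  1.6 ]
rim True 90 [-0.11 -0.06  2.17  0.29  0.55  1.05]
rim True 120 [-0.15 -0.09  2.23  0.34  0.53  0.45]
rim True 150 [-0.21 -0.1   2.27  0.41  0.53 -0.19]
rim True 180 [-0.29 -0.09  2.27  0.47  0.54 -0.84]
rim True 210 [-0.35 -0.06  2.23  0.5   0.57 -1.44]
rim True 240 [-0.37 -0.02  2.17  0.49  0.6  -1.97]
rim True 270 [-0.35  0.01  2.1   0.46  0.62 -2.44]
rim True 300 None
rim True 330 None
```

Run:
```python
from plant import ctrl
from h import *
import sys
p=ctrl.get_position(); ctrl.line_to([p[0],p[1],.34],vel=.25)
g=.157; P,t=knob(g,.15); ctrl.movep(P,quat(t+np.pi/2)); print("t",ctrl.get_t())
m=ctrl.camera_model("wrist"); im,d=ctrl.camera("wrist"); np.savez("pics/w0.npz",p=im,d=d,K=m["camera_matrix"],T=m["pose"])
Q=cloud(d,m["camera_matrix"],m["pose"])-AX;a,b,h=Q@u,Q@y,Q@n
M=(d>0)&(h>.092)&(h<.108)&(np.hypot(a+.043,b+.024)<.03)&(im.max(2)<90)
q=np.stack([a[M],b[M]],1).astype(np.float32)*1000; cc,r=cv2.minEnclosingCircle(q); print("knob",len(q),cc,r,"expect",(P-AX)@u,(P-AX)@y)
g=np.arctan2(-105,-60)-np.arctan2(cc[1]-105,cc[0]-60); print("g",g,np.hypot(cc[1]-105,cc[0]-60))
if abs(g-.157)>.05: cv2.imwrite("pics/w0.png",im[:,:,::-1]); sys.exit("disagree")
P,t=knob(g,.15);ctrl.line_to(P,quat(t+np.pi/2))
P,t=knob(g,.064);ctrl.line_to(P,vel=.12); ctrl.close_gripper(25)
print("w",ctrl.get_width(),"F",np.round(ctrl.get_ft_force(),1),ctrl.get_t())
f0=ctrl.get_ft_force()
for x in np.r_[np.arange(g+.1,1.62,.1),np.arange(1.64,1.84,.025)]:
    P,t=knob(x,.064);ctrl.line_to(P,quat(t+np.pi/2),vel=.08)
    f=ctrl.get_ft_force(); k=-(-np.sin(t)*u+np.cos(t)*y); er=np.cos(t)*u+np.sin(t)*y
    print(round(x,3),"Ft %.1f Fr %.1f Fn %.1f w %.2f"%(f@k,f@er,f@n,ctrl.get_width()))
    if x>1.63 and f@k<-14: break
    if np.linalg.norm(f)>50: print("high");break
print(ctrl.get_t())
```

```text
t 2.6917
knob 454 (-44.60317611694336, -24.610797882080078) 8.656118392944336 expect -0.04325372485413166 -0.023698388744029533
g 0.15988250152647288 166.55564650104685
w 0.20376272142758553 F [-3.  -0.6  3.3] 4.4833
0.26 Ft 1.1 Fr 0.7 Fn 6.8 w 0.20
0.36 Ft 1.6 Fr 0.8 Fn 6.9 w 0.20
0.46 Ft 1.0 Fr 1.4 Fn 6.0 w 0.21
0.56 Ft 0.1 Fr 1.5 Fn 6.3 w 0.20
0.66 Ft 0.4 Fr 1.7 Fn 7.3 w 0.20
0.76 Ft -0.6 Fr 1.3 Fn 6.3 w 0.20
0.86 Ft 0.4 Fr -0.3 Fn 6.7 w 0.20
0.96 Ft -0.0 Fr -0.5 Fn 5.8 w 0.20
1.06 Ft 0.8 Fr -1.7 Fn 4.4 w 0.20
1.16 Ft -0.4 Fr -2.5 Fn 3.0 w 0.20
1.26 Ft -0.0 Fr -4.1 Fn 1.6 w 0.20
1.36 Ft 0.6 Fr -5.0 Fn 0.3 w 0.20
1.46 Ft -0.1 Fr -5.1 Fn 0.2 w 0.20
1.56 Ft -0.5 Fr -5.7 Fn -0.1 w 0.20
1.64 Ft -0.0 Fr -6.5 Fn -0.4 w 0.20
1.665 Ft 0.1 Fr -6.5 Fn 0.8 w 0.20
1.69 Ft 1.0 Fr -7.0 Fn 1.1 w 0.20
1.715 Ft -0.7 Fr -6.3 Fn 0.6 w 0.20
1.74 Ft -0.8 Fr -7.2 Fn 0.5 w 0.20
1.765 Ft -12.1 Fr -11.1 Fn 9.6 w 0.20
1.79 Ft -25.4 Fr -16.5 Fn 18.3 w 0.20
11.3167
```

Run:
```python
from plant import ctrl
from h import *
P,t=knob(1.755,.064);ctrl.line_to(P,quat(t+np.pi/2),vel=.05)
print(np.round(ctrl.get_ft_force(),1)); ctrl.gripper_open()
P,t=knob(1.755,.16);ctrl.line_to(P,vel=.15)
a=np.radians(150); ctrl.movep(pt(0,0,.19),quat(a+np.pi))
m=ctrl.camera_model("wrist"); im,d=ctrl.camera("wrist"); np.savez("pics/w1.npz",p=im,d=d,K=m["camera_matrix"],T=m["pose"])
cv2.imwrite("pics/w1.png",im[:,:,::-1]); print(ctrl.get_t())
K,T=m["camera_matrix"],m["pose"]
s=400/.16;j,i=np.meshgrid(np.arange(400),np.arange(400)); o=[]
for h in(.044,.015):
    uv=project(AX+((200-i)/s)[...,None]*u+((200-j)/s)[...,None]*y+h*n,K,T).astype(np.float32); o.append(cv2.remap(im,uv,None,cv2.INTER_CUBIC))
cv2.imwrite("pics/w1r.png",np.hstack(o)[:,:,::-1])
```

```text
[ 4.6 -7.7  2.8]
15.2417
```

View pics/w1.png

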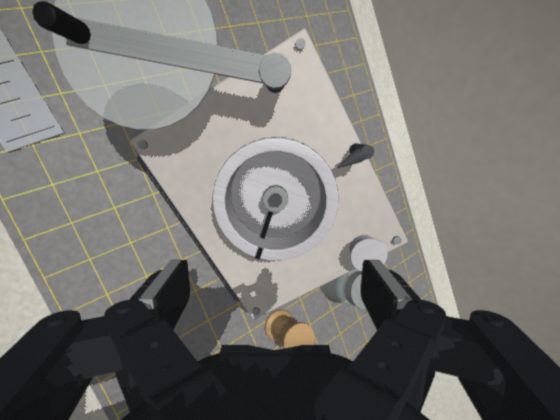

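View pics/w1r.png

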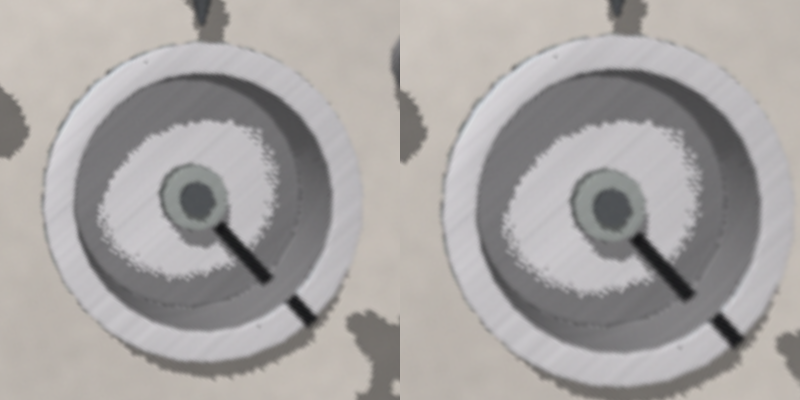

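The wrist view shows the guard aside with its pivot at (274,70). The pulley is clear, and the mark runs from the hub (275,198) to the rim at (259,253). In the rectified view (2.5 px/mm) the rim centre is within 0.5 mm of my estimate, and the mark crosses the rim near (302,312), or about 222°. I'll pinch the rim at azimuth 128° and turn it about +138°.

```bash
cat >> h.py <<'E'
def measure(im,K,T):
    """rim centre (mm, plate axes) and mark azimuth, from the plane 44 mm high"""
    N=800;s=N/.16;j,i=np.meshgrid(np.arange(N),np.arange(N)); j,i=(N/2-j)/s,(N/2-i)/s
    uv=project(AX+i[...,None]*u+j[...,None]*y+.044*n,K,T).astype(np.float32); w=cv2.remap(im,uv,None,cv2.INTER_CUBIC)
    dark=(w.max(2)<75); r=np.hypot(i,j)
    M=dark&(r>.0535)&(r<.0635)
    k,L,st,ce=cv2.connectedComponentsWithStats(M.astype(np.uint8)); b=1+np.argmax(st[1:,4])
    jj,ii=j[L==b].mean(),i[L==b].mean()
    return np.arctan2(jj,ii),np.hypot(ii,jj)*1e3,st[b,4]/25.,w
E
cat > turn.py <<'E'
from plant import ctrl
from h import *
def rim(a,h): return pt(.0585*np.cos(a),.0585*np.sin(a),h)
def turn(az,dphi,step=8):
    a0=np.radians(az); q=quat(a0+np.pi)
    ctrl.movep(rim(a0,.10),q); ctrl.line_to(rim(a0,.022),vel=.1); f0=ctrl.get_ft_force()
    ctrl.close_gripper(30); f=ctrl.get_ft_force(); e=np.cos(a0)*u+np.sin(a0)*y
    print("open F",np.round(f0,1),"closed Fr %.1f Fn %.1f w %.3f"%(f@e,f@n,ctrl.get_width()))
    k=max(1,int(np.ceil(abs(np.degrees(dphi))/step)))
    for x in np.linspace(0,dphi,k+1)[1:]:
        a=a0+x; ctrl.line_to(rim(a,.022),quat(a+np.pi),vel=.05); f=ctrl.get_ft_force()
        if np.linalg.norm(f)>60: print("high F",f,x);break
    e=np.cos(a)*u+np.sin(a)*y; print("end Fr %.1f Ft %.1f Fn %.1f"%(f@e,f@np.cross(n,e),f@n),"w",ctrl.get_width())
    ctrl.hold(.2); ctrl.gripper_open(); ctrl.line_to(rim(a,.10),vel=.15)
def look(name,az=150):
    ctrl.movep(pt(0,0,.19),quat(np.radians(az)+np.pi)); ctrl.hold(.2)
    m=ctrl.camera_model("wrist"); im,d=ctrl.camera("wrist"); np.savez(f"pics/{name}.npz",p=im,d=d,K=m["camera_matrix"],T=m["pose"])
    r=measure(im,m["camera_matrix"],m["pose"]); cv2.imwrite(f"pics/{name}.png",cv2.resize(r[3],(560,560))[:,:,::-1]); print("mark az deg",np.degrees(r[0]),r[1:3],"t",ctrl.get_t()); return r[0]
E
python3 - <<'E'
from turn import *
z=np.load("pics/w1.npz");r=measure(z["p"],z["K"],z["T"]);print(np.degrees(r[0]),r[1:3])
d=-r[0]
if abs(np.degrees(d)-137.8)<4 and r[2]>20: turn(128,d); look("w2")
E
```

```text
-137.34604279900555 (np.float64(58.56741883421161), np.float64(42.08))
open F [ 0.1 -0.1  0.2] closed Fr -2.4 Fn -2.1 w 0.151
end Fr 2.3 Ft -7.1 Fn 16.9 w 0.15302969111749137
mark az deg -2.882465928531991 (np.float64(58.60525497054103), np.float64(45.52)) t 26.6083
```

View pics/w2.png

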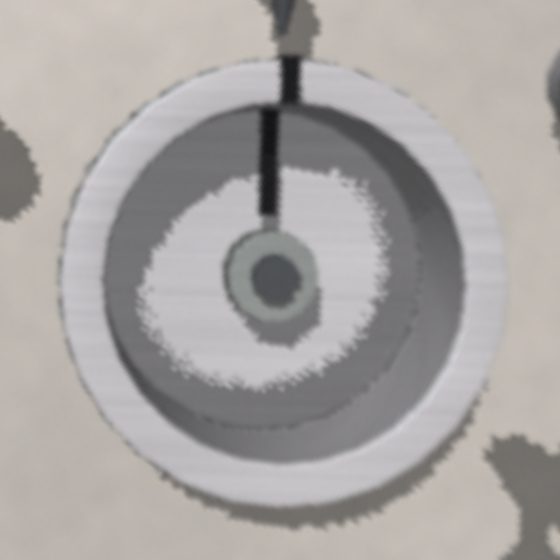

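After the turn, the rectified view puts the mark on the rim at (290,80) and the rim centre at about (282.5,282.5), so it is roughly 2° short, on the right. I'll take a closer look from straight above the pointer, where there is no sideways parallax.

Run:
```python
from turn import *
ctrl.movep(pt(0,0,.13),quat(np.radians(90)+np.pi)); ctrl.hold(.2)
m=ctrl.camera_model("wrist");K,T=m["camera_matrix"],m["pose"]; im,d=ctrl.camera("wrist"); np.savez("pics/w3.npz",p=im,d=d,K=K,T=T)
print(ctrl.get_t(),"cam a,b,h",[(T[:3,3]-AX)@e for e in(u,y,n)])
# rectified 80x80mm a -0.07..0.12? two planes: 44 and 40
o=[]
for h,a0 in((.042,.07),(.044,0)):
    W=.08 if a0 else .16; s=400/W;j,i=np.meshgrid(np.arange(400),np.arange(400))
    uv=project(AX+(a0+(200-i)/s)[...,None]*u+((200-j)/s)[...,None]*y+h*n,K,T).astype(np.float32); o.append(cv2.remap(im,uv,None,cv2.INTER_CUBIC))
cv2.imwrite("pics/w3r.png",np.hstack(o)[:,:,::-1])
```

```text
27.8333 cam a,b,h [np.float64(0.06892313747943747), np.float64(-0.00035863267769648075), np.float64(0.27171957868610036)]
```

View pics/w3r.png

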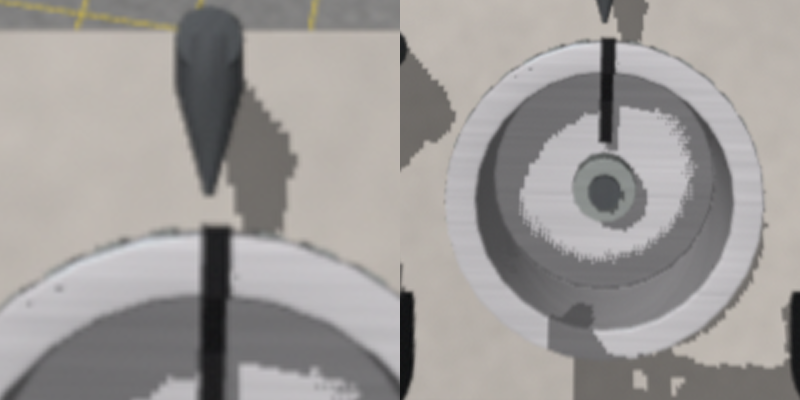

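Close view (left panel, 5 px/mm): the pointer tip is at (209,195) and the mark's outer end at (217,230), leaning about 1.7° to the right of the pointer line. I'll make a small correcting turn and then check it with the same measurement.

```bash
cat >> turn.py <<'E'
def fine(im,K,T):
    j,i=np.meshgrid(np.arange(-.015,.015,.0001),np.arange(.035,.105,.0002))
    uv=project(AX+i[...,None]*u+j[...,None]*y+.042*n,K,T).astype(np.float32); w=cv2.remap(im,uv,None,cv2.INTER_CUBIC).max(2)
    A=i[:,0]; thr=lambda lo,hi,t:[(a,j[0][r<t].mean()) for a,r in zip(A,w) if lo<a<hi and (r<t).sum()>8]
    mk=np.array(thr(.054,.0635,70)); po=np.array(thr(.073,.095,95))
    pm,pp=np.polyfit(*mk.T,1),np.polyfit(*po.T,1)
    mb,pb=mk[:,1].mean(),np.polyval(pp,.072)
    e=np.degrees((mb-pb)/.0588)
    print("mark b %.2f slope %.1f deg n%d; tip b %.2f slope %.1f deg n%d; angle err %.2f deg"%(mb*1e3,np.degrees(pm[0]),len(mk),pb*1e3,np.degrees(pp[0]),len(po),e)); return e
def look2(name):
    ctrl.movep(pt(0,0,.13),quat(np.radians(90)+np.pi)); ctrl.hold(.2)
    m=ctrl.camera_model("wrist");K,T=m["camera_matrix"],m["pose"]; im,d=ctrl.camera("wrist"); np.savez(f"pics/{name}.npz",p=im,d=d,K=K,T=T); print("t",ctrl.get_t())
    return fine(im,K,T)
E
python3 - <<'E'
from turn import *
z=np.load("pics/w3.npz"); e=fine(z["p"],z["K"],z["T"])
if -3<e<-.8:
    turn(180,np.radians(-e+.7),step=2); look2("w4")
E
```

```text
mark b -3.22 slope -1.2 deg n47; tip b -1.93 slope -0.6 deg n110; angle err -1.26 deg
open F [ 0.3 -0.4 -0. ] closed Fr 2.0 Fn 3.8 w 0.150
end Fr 1.7 Ft 3.6 Fn 4.2 w 0.1427295736938983
t 34.5
mark b -0.40 slope 0.8 deg n47; tip b -1.87 slope -0.7 deg n110; angle err 1.44 deg
```

Run:
```python
from turn import *
turn(180,np.radians(-1.2),step=2); e=look2("w5")
```

```text
open F [-0.1 -0.3  0.8] closed Fr -0.1 Fn 3.2 w 0.146
end Fr -0.7 Ft -4.2 Fn 5.8 w 0.1434429812367551
t 41.1083
mark b -2.25 slope -0.7 deg n47; tip b -1.85 slope -0.7 deg n110; angle err -0.39 deg
```

The error is now about 0.4° (0.4 mm at the rim), and the mark and pointer slopes agree. I'll check the whole scene before handing in.

Run:
```python
from turn import *
ctrl.line_to(pt(0,-0.0,.24),vel=.2)
P,t=knob(1.75,.1)
for nm in("top","side"):
    m=ctrl.camera_model(nm); im,d=ctrl.camera(nm); Q=cloud(d,m["camera_matrix"],m["pose"])-AX;a,b,h=Q@u,Q@y,Q@n
    M=(d>0)&(h>.09)&(h<.108)&(np.hypot(a-(P-AX)@u,b-(P-AX)@y)<.025)
    q=np.stack([a[M],b[M]],1).astype(np.float32)*1000
    if len(q)>10:
        cc,r=cv2.minEnclosingCircle(q); print(nm,"guard",(np.arctan2(-105,-60)-np.arctan2(cc[1]-105,cc[0]-60))%6.283,len(q),r)
    z=np.load(f"pics/{nm}0.npz")["p"]
    cv2.imwrite(f"pics/{nm}9.png",im[:,:,::-1])
    hs=[cv2.cvtColor(x,cv2.COLOR_RGB2HSV) for x in(z,im)]
    for k,(lo,hi) in{"spool":((8,110,90),(22,255,255)),"cutter":((0,150,60),(6,255,255))}.items():
        print(nm,k,[np.round(np.argwhere(cv2.inRange(x,lo,hi)[100:340,120:440]>0).mean(0),1).tolist() for x in hs])
print(ctrl.get_t(),np.round(ctrl.get_ft_force(),1))
```

```text
top guard 1.753718359643143 78 9.664316177368164
top spool [[138.1, 234.7], [138.6, 234.4]]
top cutter [[69.7, 129.4], [69.7, 129.4]]
side guard 1.7089719756697495 11 5.8216986656188965
side spool [[206.5, 164.3], [208.3, 161.4]]
side cutter [[109.7, 214.8], [109.6, 214.8]]
41.9083 [-0.3 -0.1 -0.2]
```

View pics/side9.png

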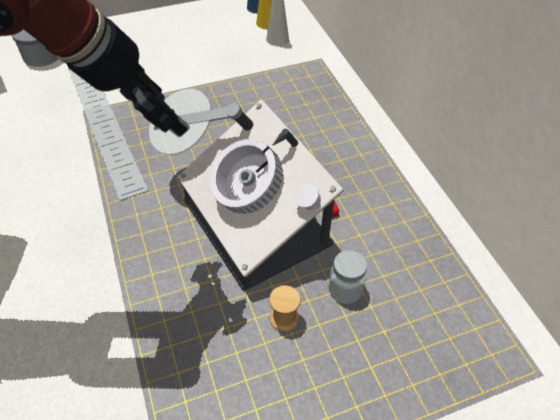

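The side view shows the guard aside to the left, with the mark lined up with the pointer near (270,155). The spool (285,305), jar (349,277) and cutter are where they started, and the gripper is clear of everything.

```bash
python3 -c "
from plant import ctrl
ctrl.job_done(); print(ctrl.get_t())"
```

```text
the job is handed in; nothing more can be done
the job is handed in; nothing more can be done
```

The guard is swung fully aside, the pulley is at rest on the mark, and I handed the job in at about 42 s of the 72 s allowed.

- **Guard:** I gripped the knob and swung it from about 0.16 rad to its stop. The push force rose to 25 N at 1.75–1.79 rad, which marks the stop. The last top view reads 1.754 rad. The side view read 1.709 rad, but from only 11 points with the knob largely hidden by the gripper, so I relied on the top view and the stop contact.
- **Pulley:** I pinched the rim and turned it about +137°. That stopped about 1.3° short. A first correction overshot to +1.4°, and a second brought it to −0.4°, about 0.4 mm at the rim. I left it there. The slopes of the mark and the pointer agree in the close view.
- **Bystanders:** The spool, jar and cutter stand where they started. The spool's colour-mask centre moved about 3 px in the side view but under 1 px in the top view. I put that down to the arm's shadow, because the spool is in the same place by eye. The jar was checked by eye only.
- **Robot:** It ended open and clear, with under 0.5 N at the wrist.

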